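Divert the long posts to the other lane of the post rack

ROBOT

A 6-joint arm with a two-finger parallel gripper is mounted at the origin on a cart in front of the work surface, level with it; the furniture and walls round the work are solid. World frame = base frame: x ahead of the robot, y to its left, z up, the work surface at z = 0. Lengths are in mm, angles in rad, forces in N, time in s.
With the tool pointing down it reaches from about 250 to 775 mm from the base axis. Payload 8.9 kg.
Tool frame: the origin (TCP) lies at the very end of the fingers, on their centre line; the grasp point (between the pads) lies bot.pinch_z behind it (bot.pinch_z is the distance from the TCP to the grasp point, in mm); z points along the fingers, y is the direction in which the jaws open and shut (so a half turn about z gives the same grasp; the last joint's range is limited). The gripper opens to 85 mm and grips with 20 to 120 N. Pads are 22 mm wide; open, the fingers measure 114 mm over their backs; the gripper's body (76 mm by 85 mm) begins 54 mm behind the grasp point. The pads swing forward as they close: fully open they stand 13 mm farther back than shut.
Start: joints at [-1.43, 0.291, -0.153, 1.127, 0, 1.431], TCP at [144.987, -504.581, 231.305] pointing down, gripper open.
Joint ranges: [-2.52, 2.52], [-0.91, 1.74], [-1.3, 1.37], [-1.96, 2.02], [-1.52, 1.47], [-3.14, 3.14]. Speed limits (rad/s): [2.22, 2.22, 2.79, 3.14, 3.14, 3.14].

INTERFACE

Orientations are given as a unit quaternion [w, x, y, z].
In Python, from workcell import bot gives the robot as it stands. The module is installed in compiled form; this text tells all that it offers. Calls block until the motion is done:
- bot.move_ptp(position, orientation): joint-space move of the TCP to a pose.
- bot.move_linear(position, attitude=None, rate=150): straight line of the TCP; attitude=None keeps the orientation; rate is the mean speed in mm/s.
- bot.move_joints(angles): joint-space move.
- bot.move_gripper(opening, newtons=None): finger opening in mm; newtons is the grip in N (None keeps the last); returns when the fingers have stopped.
- bot.wait(seconds).
- bot.solve_ik(position, orientation): joint angles nearest the present ones, or None.
- bot.camera(name): name is "side" or "top" or "wrist"; returns a dict with "img" (384x512x3 uint8, blue, green, red), "fx", "fy", "cx", "cy" (pixels), "rvec" (rotation vector, rad) and "tvec" (3), from world to camera coordinates, as OpenCV has them. Camera axes: x right, y down, z forward; pixel columns grow to the right and rows downward; lengths in mm; the calibration is good to about 2 mm. A picture is of the moment at which its call begins. There is no depth.
A pose or a line that the arm cannot do raises bot.IKError and nothing moves.
- bot.sign_off(): hands the job in, once; it reports no verdict.
Readings, each from a call of its own:
- bot.current_time_s(): time.
- bot.current_joint_pos(): joint angles.
- bot.current_dq(): joint speeds.
- bot.current_joint_torque(): joint torques, N m.
- bot.current_ee_pos(): TCP position.
- bot.current_ee_rot(): TCP orientation.
- bot.current_contact_force(): force on the tool from outside, world axes, zero at the start.
- bot.current_wrist_torque(): the same for the moment, N m.
- bot.current_grip_width(): finger opening in mm.
Only numpy, scipy, OpenCV 4.12 (cv2) and the standard library are available. Lean on these libraries where they do the work, as an engineer would, in place of code of your own. Each camera call takes 0.05 s, during which the arm holds its last target. There are 200 camera calls.

TASK

The hopper of the post rack is loaded with three long steel posts, but its seesaw gate is still tipped to feed the left lane, where the short posts lie. With the fingertips, rock the gate over to its other stop so that it feeds the empty right lane, then push the hopper's slide fully open to the left, so that all three long posts roll down into the right lane. Do not touch or lift any post, and leave the short posts and the loose things around the rack where they are.

Things in the scene. Friction and masses are not known exactly. Their poses are not given: they have to be found in the camera images.
- rack: Fixed rack that feeds steel posts by rolling, base 140 x 310 mm. Origin: on the table under the gate's pivot. Its x points from front (robot side) to back, y to its left, z up; it stands turned by up to 0.35 rad. The seesaw gate, a plate 120 mm long in y, pivots 58 mm above the table between a clear front wall and a metal back wall (79 mm high). A brass over-centre weight swings behind the back wall.
- hopper_mouth (a point): Middle of the hopper's open top, 140 mm above the table: the hopper is a narrow upright slot over the gate, walls |x| < 48 mm, |y| < 17 mm at the flared mouth. In front of the front wall (x = -44 mm) only the gate's rocker bar (x -67 to -58), two bumper studs under it (y +-45 mm, up to z = 38) and the slide's tab stick out, over the 8 mm base plate (to x = -80).
- right_lane (a point): Middle of the floor of the right lane (rack's -y, empty): it slopes down from y = -62 mm (z = 44) to an end stop at y = -142 mm (z = 21), 80 mm wide between rails 18 mm high.
- left_lane (a point): Middle of the floor of the left lane (rack's +y), the mirror image of the right one; two short posts lie in it.
- gate (a joint): Angle of the seesaw gate about the rack's x, rad: -0.28 = tipped left, on its left stop, feeding the left lane; +0.28 = tipped right, on its right stop. The over-centre weight keeps it at a stop and carries it there from beyond about half a tilt; near level it can stick. Less than 1 N pressed down on the raised pad rocks it.
- right_pad (a point): Centre of the top face of the right finger pad, a blue disc with black rubber face, diameter 30 mm, 8 mm thick, on the right end of the gate's rocker bar in front of the rack, at x -72, y -85 mm in the rack's frame. About 88 mm above the table when the gate is tipped left, about 42 mm when tipped right. Nothing stands above it.
- left_pad (a point): Centre of the top face of the like pad at the left end of the rocker bar, at (-72, +85) mm; low at the start.
- hopper_slide (a joint): Travel of the steel slide plate that closes the hopper from below, m: about 0 = shut, 0.024 = fully open at its stop. It moves to the rack's left (+y) and stays where it is left; posts drop through from about 0.012 on. 2 to 4 N move it.
- slide_tab (a point): Middle of the top of the slide's blue push tab, an upright blade 14 (x) x 8 (y) x 36 mm, top 118 mm and foot 82 mm above the table, in front of the hopper at x -72, y +11 mm in the rack's frame when shut. 18 mm lie free between tab and hopper front. Pushed on its right face toward the rack's left (+y) it opens the hopper.
- long_post_1: Long steel post, diameter 12, length 75 mm, lying along the rack's x in the hopper (lowest of three). Origin: its centre; its own x runs along it.
- long_post_2: Long steel post, diameter 12, length 75 mm, lying along the rack's x in the hopper (middle of three). Origin: its centre; its own x runs along it.
- long_post_3: Long steel post, diameter 12, length 75 mm, lying along the rack's x in the hopper (top of three). Origin: its centre; its own x runs along it.
- short_post_1: Short steel post, diameter 12, length 67 mm, lying along the rack's x in the left lane (against the end stop). Origin: its centre; its own x runs along it.
- short_post_2: Short steel post, diameter 12, length 67 mm, lying along the rack's x in the left lane (next above). Origin: its centre; its own x runs along it.
- hex_keys: Bystander: hex keys in a small red holder beside a round black cap, loose on the table by the rack, less than 40 mm tall. Origin: middle of its underside.
- pink_box: Bystander: pink octagonal lens box, loose on the table by the rack, less than 40 mm tall. Origin: middle of its underside.
- white_box: Bystander: white octagonal lens box, loose on the table by the rack, less than 40 mm tall. Origin: middle of its underside.
- filter_frame: Bystander: black square filter frame, 55 mm, lying flat, loose on the table by the rack, less than 40 mm tall. Origin: middle of its underside.
Not all that is in view belongs to the job. What is shaped like the short_post_2 but orange or turquoise is not meant.

How it is judged (in metres and radians):
On the way, in this order (a step that is already met when the one before it is completed fails the run):
1. the gate is rocked over to its right stop while the hopper is still shut (value of joint gate above 0.25 rad and value of joint hopper_slide below 0.008 m), for 0.2 s.
2. the hopper's slide is pushed fully open with the gate still tipped right (value of joint gate above 0.25 rad and value of joint hopper_slide above 0.02 m), for 0.1 s.
At the end, for the whole second after the job is handed in: The gate rests at its right stop (over 0.25 rad), the slide is open by over 20 mm, all three long posts lie still in the right lane (centres at y -155 to -90 mm, z 10 to 60 mm in the rack's frame), and both short posts lie still in the left lane (y +90 to +155 mm) (all of step 2 and y of long_post_1 in the frame of rack between -0.155 and -0.09 m and x of long_post_1 in the frame of rack between -0.03 and 0.03 m and z of long_post_1 in the frame of rack between 0.01 and 0.06 m and linear speed of each of long_post_1, long_post_2, long_post_3, short_post_1, short_post_2 below 0.03 m/s and y of long_post_2 in the frame of rack between -0.155 and -0.09 m and x of long_post_2 in the frame of rack between -0.03 and 0.03 m and z of long_post_2 in the frame of rack between 0.01 and 0.06 m and y of long_post_3 in the frame of rack between -0.155 and -0.09 m and x of long_post_3 in the frame of rack between -0.03 and 0.03 m and z of long_post_3 in the frame of rack between 0.01 and 0.06 m and y of short_post_1 in the frame of rack between 0.09 and 0.155 m and z of short_post_1 in the frame of rack between 0.01 and 0.06 m and y of short_post_2 in the frame of rack between 0.09 and 0.155 m and z of short_post_2 in the frame of rack between 0.01 and 0.06 m); the robot touches nothing.
It fails at once if the robot touches a post (contact force between any of the fingers, the arm and long_post_1 above 0.3 N or contact force between any of the fingers, the arm and long_post_2 above 0.3 N or contact force between any of the fingers, the arm and long_post_3 above 0.3 N or contact force between any of the fingers, the arm and short_post_1 above 0.3 N or contact force between any of the fingers, the arm and short_post_2 above 0.3 N).
It fails at once if a post is lifted or carried (z of any of long_post_1, long_post_2, long_post_3 in the frame of rack above 0.131 m or z of any of short_post_1, short_post_2 in the frame of rack above 0.06 m).
It fails at once if a bystander is moved by more than 2 cm (distance of any of hex_keys, pink_box, white_box, filter_frame from where it was at the start of the episode above 0.02 m).
It also fails if it takes over 38 s, if anything falls off the work surface, if the arm or the gripper's body presses on something with over 40 N, if the wrist force passes 120 N, or if a joint passes its speed limit or range.

## Working session

There is one attempt and no reset: what is moved stays moved. The work goes in short steps, each a Python script; the robot and the scene stay as the last script left them, time stands still between calls to the robot, and variables do not carry over. Pictures are saved under pics/ and viewed, about 8 in all and at most 12, crops included, and the job is handed in when it is done.

```bash
mkdir -p pics; cat > h.py <<'E'
import numpy as np, cv2, sys
from workcell import bot
def ray(c,u,v):
    R=cv2.Rodrigues(np.array(c["rvec"],float))[0]; t=np.array(c["tvec"],float).ravel()
    d=R.T@np.array([(u-c["cx"])/c["fx"],(v-c["cy"])/c["fy"],1.]); return -R.T@t,d/np.linalg.norm(d)
def onz(c,u,v,z):
    o,d=ray(c,u,v); return o+d*(z-o[2])/d[2]
def cross(a,b):
    (o1,d1),(o2,d2)=a,b; s=np.linalg.lstsq(np.c_[d1,-d2],o2-o1,rcond=None)[0]
    p,q=o1+d1*s[0],o2+d2*s[1]; return (p+q)/2,np.linalg.norm(p-q)
def proj(c,P):
    return cv2.projectPoints(np.array(P,float).reshape(-1,3),np.array(c["rvec"],float),np.array(c["tvec"],float),np.array([[c["fx"],0,c["cx"]],[0,c["fy"],c["cy"]],[0,0,1.]]),None)[0].reshape(-1,2)
E
python3 - <<'E'
from h import *
import pickle
print(bot.current_time_s(),bot.pinch_z)
cs={n:bot.camera(n) for n in("side","top")}
pickle.dump(cs,open("c0.pkl","wb"))
for n,c in cs.items():
    cv2.imwrite(f"pics/{n}0.png",c["img"]); o,d=ray(c,256,192); print(n,o,d,c["fx"])
    hsv=cv2.cvtColor(c["img"],cv2.COLOR_BGR2HSV); m=cv2.inRange(hsv,(95,120,50),(130,255,255))
    k,l,s,ce=cv2.connectedComponentsWithStats(m)
    for i in range(1,k):
        if s[i][4]>12: print(s[i],ce[i].round(1))
E
```

```text
0.0 18.700000000000003
side [  237.54745704 -1104.42809107   582.53555823] [ 0.30862606  0.84808616 -0.4306969 ] 429.7243474631486
[240 200   4  12  43] [241.4 205.3]
[232 214   6   4  19] [234.4 215.7]
[244 230  10   4  34] [248.3 231.4]
top [ 351.55206042 -168.47280654 1253.52675124] [ 0.15810358  0.01274734 -0.98734025] 496.360638920647
[444  95   4  12  28] [445.7 100.4]
[248 192  13  12  74] [253.8 198. ]
[283 196   3   6  15] [283.8 198.4]
[315 199  15  13  90] [322.4 205.7]
```

View pics/top0.png

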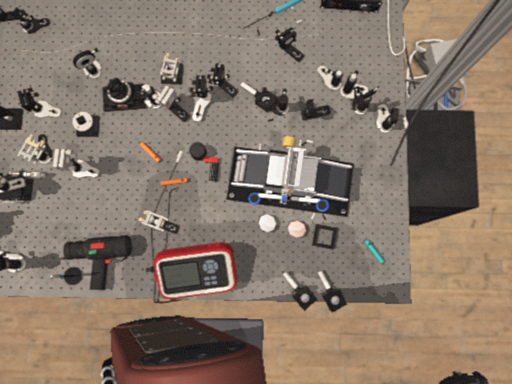

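View pics/side0.png

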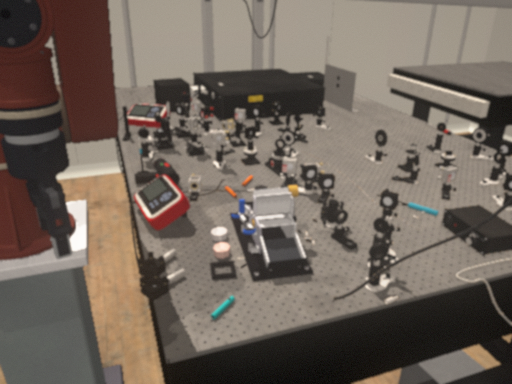

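```bash
python3 - <<'E'
from h import *
import pickle
cs=pickle.load(open("c0.pkl","rb")); c=cs["top"]; s=cs["side"]
L=onz(c,254.3,197.8,42); R=onz(c,322.4,205.2,88); T=onz(c,283.8,198.4,110)
print(L,R,np.linalg.norm((L-R)[:2]),T)
d=(L-R)[:2]; a=np.arctan2(-d[0],d[1]); M=np.array([[np.cos(a),-np.sin(a)],[np.sin(a),np.cos(a)]])
O=(L+R)[:2]/2-M@[-72,0]; print("yaw",a,"O",O,"tab in rack",M.T@(T[:2]-O))
print("side pad ray",onz(s,248.5,231,88), onz(s,241.5,206,100))
W=lambda x,y,z:np.r_[M@[x,y]+O,z]
pts=[W(-72,-85,88),W(-72,85,42),W(-72,11,118),W(-80,155,8),W(-80,-155,8),W(60,-155,8),W(60,155,8),W(0,0,140)]
ims=[]
for k,(x,y,f) in {"top":(215,125,5),"side":(190,165,5)}.items():
    im=cs[k]["img"][y:y+105,x:x+150]; im=cv2.resize(im,None,fx=f,fy=f,interpolation=cv2.INTER_CUBIC)
    for p in proj(cs[k],pts): cv2.drawMarker(im,tuple(int(v) for v in ((p-[x,y]+.5)*f)),(0,0,255),0,14,1)
    cv2.imwrite(f"pics/{k}z.png",im)
E
```

```text
[ 530.98809921 -148.92053194   42.        ] [ 509.37213062 -311.23735709   88.        ] 163.7498147342836 [ 520.74250998 -218.72186827  110.        ]
yaw -0.13239248311047372 O [ 591.55003634 -239.58338115] tab in rack [-72.94172944  11.33192899]
side pad ray [ 507.59271569 -316.68286592   88.        ] [ 523.05251934 -217.87355758  100.        ]
```

View pics/topz.png

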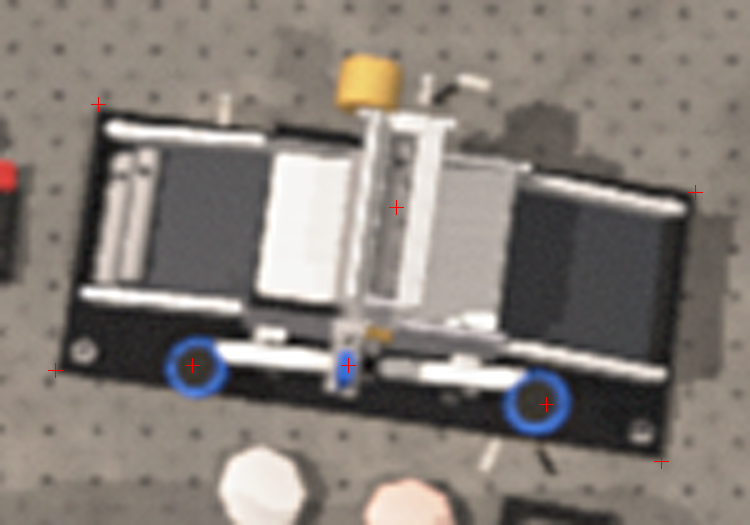

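View pics/sidez.png

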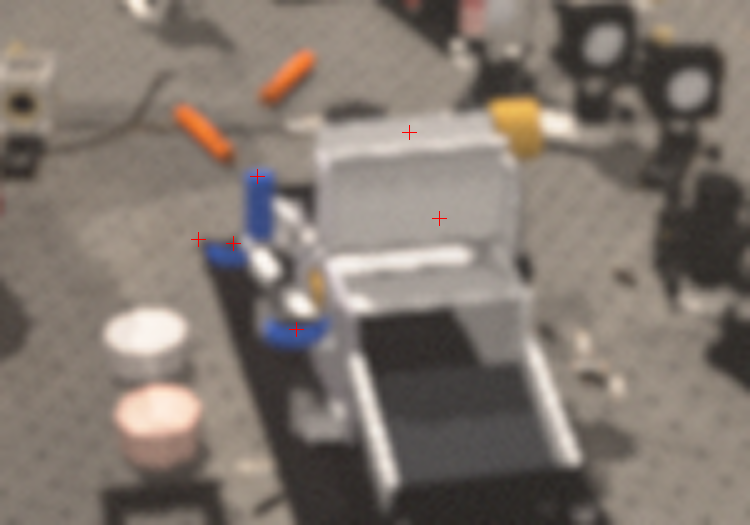

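```bash
cat >> h.py <<'E'
from scipy.spatial.transform import Rotation as Ro
a=-0.132; O=np.array([591.,-238.5]); M=np.array([[np.cos(a),-np.sin(a)],[np.sin(a),np.cos(a)]])
W=lambda x,y,z:list(np.r_[M@[x,y]+O,z])
def quat(sg):
    y=np.array([np.cos(a),np.sin(a),0])*sg; z=np.array([0,0,-1.]); return list(Ro.from_matrix(np.c_[np.cross(y,z),y,z]).as_quat()[[3,0,1,2]])
E
python3 - <<'E'
from h import *
bot.move_gripper(0,60)
q0=np.array(bot.current_joint_pos()); P=W(-74,-83,130)
sols=[(sg,bot.solve_ik(P,quat(sg))) for sg in(1,-1)]; print(sols)
sg=min((s for s in sols if s[1] is not None),key=lambda s:np.abs(np.array(s[1])-q0).max())[0]
open("sg","w").write(str(sg))
bot.move_ptp(P,quat(sg)); bot.move_linear(W(-74,-83,97))
print(bot.current_time_s(),bot.current_ee_pos(),bot.current_grip_width(),bot.current_contact_force())
for n in("side","top"): cv2.imwrite(f"pics/{n}1.png",bot.camera(n)["img"])
A=cv2.imread("pics/side1.png")[135:270,170:340]; B=cv2.imread("pics/top1.png")[115:250,210:380]
cv2.imwrite("pics/c1.png",cv2.resize(np.vstack([A[:,:170],B])[:270],None,fx=2.2,fy=2.2) if 0 else cv2.resize(np.hstack([A,B]),None,fx=2.35,fy=2.35,interpolation=cv2.INTER_CUBIC))
E
```

```text
[(1, array([-0.67344426,  0.4919877 , -0.12381984,  0.95498879,  0.        ,
        1.02935207])), (-1, array([-0.67344426,  0.4919877 , -0.12381984,  0.95498879,  0.        ,
       -2.11224059]))]
2.7917 [ 505.92433937 -311.45053453   96.98151399] -0.05471008846512878 [ 0.27409837 -0.30795459  0.34559129]
```

View pics/c1.png

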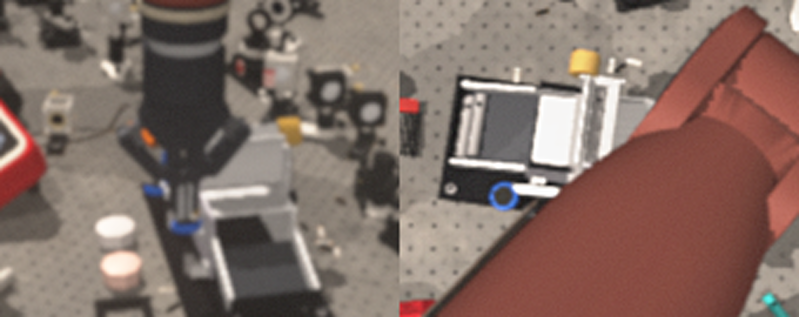

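The side view shows the shut fingers just over the right pad (at crop 185,225). I'll press it down.

```bash
python3 - <<'E'
from h import *
log=[]
for z in list(range(92,46,-5))+[44.5,42.5,41,39.5]:
    bot.move_linear(W(-74,-83,z),rate=60)
    f=bot.current_contact_force(); log.append((z,round(f[2],1),round(float(np.hypot(f[0],f[1])),1)))
    if abs(f[2])>8: break
print(log); bot.wait(.3)
bot.move_linear(W(-76,-83,150),rate=200)
bot.move_linear(W(-77,-14,150),rate=200)
print(bot.current_time_s(),bot.current_contact_force())
for n in("side","top","wrist"): cv2.imwrite(f"pics/{n}2.png",bot.camera(n)["img"])
A=cv2.imread("pics/side2.png")[150:270,180:330]; B=cv2.resize(cv2.imread("pics/wrist2.png"),None,fx=160/512,fy=120/384,interpolation=cv2.INTER_AREA)
A=cv2.resize(A,None,fx=2.6,fy=2.6,interpolation=cv2.INTER_CUBIC); B=cv2.resize(cv2.imread("pics/wrist2.png"),(390,312))
cv2.imwrite("pics/c2.png",np.hstack([A,B]))
E
```

```text
[(92, np.float64(0.2), 0.8), (87, np.float64(0.3), 0.8), (82, np.float64(-0.5), 0.7), (77, np.float64(0.2), 0.7), (72, np.float64(0.5), 0.6), (67, np.float64(0.2), 0.6), (62, np.float64(-0.6), 0.1), (57, np.float64(0.6), 0.6), (52, np.float64(0.3), 0.8), (47, np.float64(-0.1), 0.7), (44.5, np.float64(-0.4), 1.3), (42.5, np.float64(10.0), 2.6)]
7.375 [0.2106474  0.05730848 0.9458025 ]
```

View pics/c2.png

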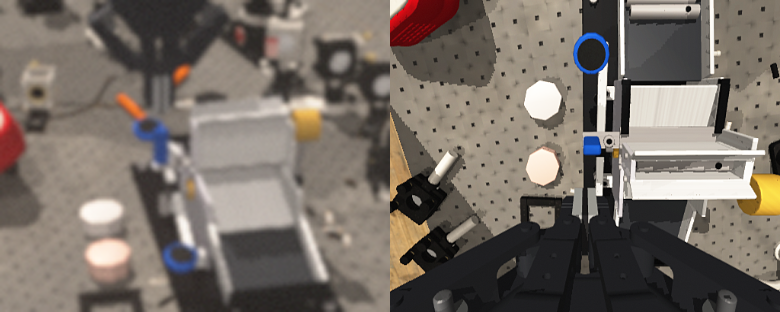

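The side view shows the right pad low and the left pad high, so the gate is over. The wrist view shows the tab still at its shut position. I'll turn the tool 90° so the linkages spread along the hopper and stay clear of its front, then push the tab.

```bash
python3 - <<'E'
from h import *
q=Ro.from_quat(np.array(quat(1))[[1,2,3,0]])
c=[]
for s in(1,-1):
    o=list((q*Ro.from_euler('z',s*np.pi/2)).as_quat()[[3,0,1,2]]); k=bot.solve_ik(W(-75,-22,150),o)
    if k is not None: c.append((abs(k[5]),o,k))
o=min(c,key=lambda t:t[0])[1]
bot.move_ptp(W(-75,-24,150),o)
bot.move_linear(W(-75,-24,100),rate=120)
f0=np.array(bot.current_contact_force()); print(bot.current_time_s(),f0)
yv=M@[0,1]; log=[]
for y in np.arange(-20,26,2.):
    bot.move_linear(W(-75,y,100),rate=40)
    f=np.array(bot.current_contact_force())-f0; fy=f[:2]@yv; log.append((y,round(fy,1),round(f[2],1)))
    if abs(fy)>12: break
print(log)
bot.wait(.3); print(bot.current_time_s())
for n in("side","wrist"): cv2.imwrite(f"pics/{n}3.png",bot.camera(n)["img"])
A=cv2.resize(cv2.imread("pics/side3.png")[150:270,180:330],None,fx=2.6,fy=2.6,interpolation=cv2.INTER_CUBIC); B=cv2.resize(cv2.imread("pics/wrist3.png"),(390,312))
cv2.imwrite("pics/c3.png",np.hstack([A,B]))
E
```

```text
9.5 [0.18477843 0.32534114 0.09105314]
[(np.float64(-20.0), np.float64(-0.9), np.float64(0.4)), (np.float64(-18.0), np.float64(-0.1), np.float64(0.3)), (np.float64(-16.0), np.float64(-0.7), np.float64(-0.1)), (np.float64(-14.0), np.float64(-0.5), np.float64(0.6)), (np.float64(-12.0), np.float64(-0.8), np.float64(-0.2)), (np.float64(-10.0), np.float64(-0.0), np.float64(-0.0)), (np.float64(-8.0), np.float64(-1.1), np.float64(0.9)), (np.float64(-6.0), np.float64(0.2), np.float64(0.2)), (np.float64(-4.0), np.float64(-0.4), np.float64(0.0)), (np.float64(-2.0), np.float64(-1.1), np.float64(0.3)), (np.float64(0.0), np.float64(-1.6), np.float64(1.0)), (np.float64(2.0), np.float64(-1.3), np.float64(-0.4)), (np.float64(4.0), np.float64(-0.3), np.float64(0.1)), (np.float64(6.0), np.float64(-0.4), np.float64(-0.9)), (np.float64(8.0), np.float64(0.1), np.float64(0.3)), (np.float64(10.0), np.float64(-1.0), np.float64(-0.1)), (np.float64(12.0), np.float64(-0.8), np.float64(0.4)), (np.float64(14.0), np.float64(-0.3), np.float64(-0.4)), (np.float64(16.0), np.float64(-2.7), np.float64(-0.0)), (np.float64(18.0), np.float64(-11.5), np.float64(-0.2)), (np.float64(20.0), np.float64(-17.7), np.float64(-2.5))]
15.05
```

View pics/c3.png

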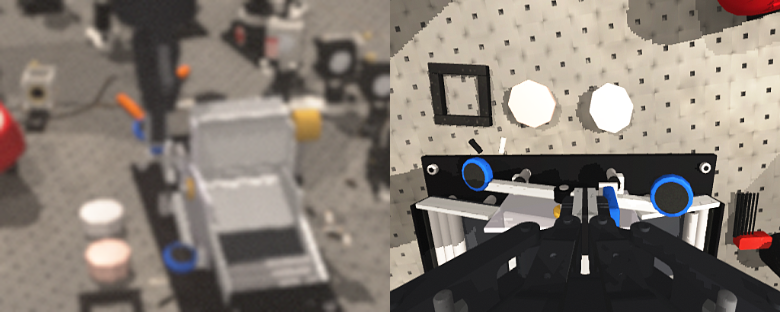

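The slide hit its stop: force rose from about 3 N to 18 N at y≈18. The wrist view shows posts in the right lane. I'll retreat and check from above.

```bash
python3 - <<'E'
from h import *
bot.move_linear(W(-77,8,100),rate=60); bot.move_linear(W(-77,8,200),rate=200)
bot.move_joints([-1.43,0.291,-0.153,1.127,0,1.431]); bot.wait(.3)
print(bot.current_time_s(),bot.current_contact_force())
c=bot.camera("top"); s=bot.camera("side")
A=cv2.resize(c["img"][130:225,220:365],(580,380),interpolation=cv2.INTER_CUBIC)
cv2.imwrite("pics/c4.png",A)
hsv=cv2.cvtColor(c["img"],cv2.COLOR_BGR2HSV); m=cv2.inRange(hsv,(95,120,50),(130,255,255))
k,l,st,ce=cv2.connectedComponentsWithStats(m)
for i in range(1,k):
    if st[i][4]>12:
        u,v=ce[i]; print(ce[i].round(1),[np.round(M.T@(onz(c,u,v,z)[:2]-O),1) for z in(42,88,110)])
E
```

```text
18.1583 [-0.67730867  0.07840211  0.01067181]
[445.6 100.4] [array([ 249.4, -362.5]), array([ 230.5, -347.3]), array([ 221.5, -340.1])]
[253.6 195.9] [array([-66.9,  83.4]), array([-73.7,  81.7]), array([-77. ,  80.9])]
[273.9 196.7] [array([-61.2,  33.4]), array([-68.3,  33.6]), array([-71.6,  33.7])]
[320.4 207.6] [array([-71.1, -83.5]), array([-77.7, -78.9]), array([-80.9, -76.7])]
```

View pics/c4.png

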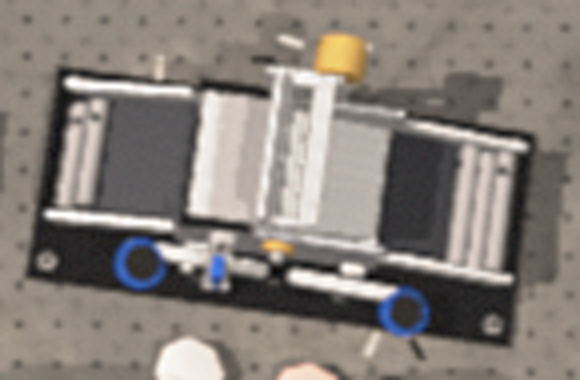

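```bash
python3 -c "
from h import *
bot.sign_off()"
```

```text
the job is handed in; nothing more can be done
```

The gate is rocked over to the right, the slide is fully open, and all three long posts rolled into the right lane. I handed the job in after about 18 s on the robot's clock; it reported no verdict.

I pressed the right pad down with the shut fingers until it met its stop at about 42 mm height with 10 N. Then I pushed the slide tab left until it stopped, with about 18 N at the end, and moved the arm back to its start pose.

- **Gate:** the last top view shows the right pad low and the left pad high, which is the right stop. I did not measure the angle itself.
- **Slide:** the tab moved about 23.5 mm, against the 20 mm needed.
- **Posts:** three posts lie against the right lane's end stop, and both short posts are still in the left lane.
- **Loose things:** I saw no sign that any of them moved, but did not measure this. The last picture shows only parts of the two lens boxes.

No check failed. The pads came out about 3 mm closer to the middle than the 85 mm given, because the gate is tilted.

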